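Seat the low well plate in the corner of the imaging stage

TASK

On the pale imaging stage, push the low well plate with your fingertips until its long side lies flush against the rail along the far side of the stage (away from the robot) and its end is right up against the stop block in the middle of the rail, on the side of the block where the plate already lies. Only push it over the stage: do not pick it up or tip it. Leave the tall well plate and everything else where they are, and finish with the hand clear.

Things in the scene. Friction and masses are not known exactly. Their poses are not given: they have to be found in the camera images.
- low_plate: The low well plate, the one to push: black rectangular plate with 96 small round pale wells on top, loose on the stage, 85.4 mm (its x) by 127.8 mm (its y, the long side) by 14.4 mm high, about 80 g, plain vertical sides. Origin at the centre of its underside. It starts on the stage, askew by up to 0.3 rad to the stage, clear of the rail and on either the left or the right of the stop block. It slides easily (well under 2 N).
- stage: The imaging stage: pale fixed bed 220 mm (its x, away from the robot) by 480 mm (its y) by 20 mm high, with two flat grey light panels. Origin at the centre of its underside, so its top is 20 mm above the bench. Along the far side (11 mm in from the edge) runs a plain aluminium rail 14 mm thick, 10 mm high above the stage top, whose near face lies at x = +85 mm of the stage over the whole width. The stage stands up to 0.22 rad askew on the bench and does not move.
- stop: The stop block: plain aluminium fixed block 60 mm (x) by 30 mm (y) by 30 mm high with two dark screw holes on top, on the stage against the rail, parallel to the stage. Origin at the centre of its underside. It stands within 15 mm of the middle of the rail; its two end faces lie at y = -15 and +15 mm of the block.
- tall_plate: The tall well plate, to be left alone: same black outline 85.4 by 127.8 mm but 44 mm high with 24 large round wells, loose on the stage on the other side of the stop block. Origin at the centre of its underside.
- vial: Small amber glass vial, 22 mm across, 47 mm high, standing loose on the stage near its front edge, about the middle. Origin at the centre of its underside. Leave alone.
- tip_box: Pipette tip box, clear with green lid, 87 by 127 by 65 mm high, loose on the bench behind the stage. Origin at the centre of its underside. Leave alone.
- wood_block: Wooden block 60 by 100 by 30 mm high, loose on the bench behind the stage. Origin at the centre of its underside. Leave alone.
- forceps: Steel forceps, 110 mm long (along y, from y = -30 to +80 mm), 8 mm high, lying loose on the bench between robot and stage. Leave alone.
- wash_bottle: White plastic bottle with blue cap, 66 mm across, 150 mm high, loose on the bench right of the stage. Origin at the centre of its underside. Leave alone.
- beaker: Glass beaker, 70 mm across, 90 mm high, loose on the bench left of the stage. Origin at the centre of its underside. Leave alone.
Not all that is in view belongs to the job. Leave any yellow look-alike of the low_plate alone.

How it is judged:
At the end, for the whole second after the job is handed in: The low plate lies flat and at rest on the stage, its long side within 3 mm of the rail's near face and parallel to it within 0.03 rad, its end within 3 mm of the stop block's face; the tall plate is within 10 mm of where it stood (x of low_plate in the frame of stage between 0.0393 and 0.0445 m and (y of low_plate in the frame of stop between 0.0765 and 0.0819 m or y of low_plate in the frame of stop between -0.0819 and -0.0765 m) and angle between the x axis of low_plate and the x axis of stage, either way round below 0.03 rad and angle between low_plate's own z axis and vertical below 0.03 rad and z of low_plate in the frame of stage between 0.017 and 0.023 m and linear speed of low_plate below 0.01 m/s and distance of tall_plate from where it was at the start of the episode below 0.01 m); the robot touches nothing.
It fails at once if the low plate is pushed with the arm or the body of the gripper instead of the fingers (contact force between the arm and low_plate above 2 N).
It fails at once if the low plate is lifted or tipped (z of low_plate in the frame of stage above 0.028 m or angle between low_plate's own z axis and vertical above 0.15 rad).
It fails at once if the tall plate is moved more than 10 mm or tipped (distance of tall_plate from where it was at the start of the episode above 0.01 m or angle between tall_plate's own z axis and vertical above 0.15 rad).
It fails at once if a bystander is moved more than 20 mm (distance of any of vial, tip_box, wood_block, forceps, wash_bottle, beaker from where it was at the start of the episode above 0.02 m).
It also fails if it takes over 48 s, if anything falls off the work surface, if the arm or the gripper's body presses on something with over 40 N, if the wrist force passes 120 N, or if a joint passes its speed limit or range.

ROBOT

A 7-joint arm with a two-finger parallel gripper is mounted at the origin on the work surface. World frame = base frame: x ahead of the robot, y to its left, z up, the work surface at z = 0. Lengths are in m, angles in rad, forces in N, time in s.
With the tool pointing down it reaches from about 0.425 to 0.8 m from the base axis. Payload 8.3 kg.
Tool frame: the origin (TCP) lies midway between the tips of the shut fingers; the grasp point (between the pads) lies 19 mm behind it; y points along the fingers, z is the direction in which the jaws open and shut, and the axes are right-handed (so a half turn about y gives the same grasp; the last joint's range is limited). The gripper opens to 85 mm and grips with 20 to 120 N. Pads are 22 mm wide; open, the fingers measure 114 mm over their backs; the gripper's body (76 mm by 85 mm) begins 54 mm behind the grasp point. The pads swing forward as they close: fully open they stand 13 mm farther back than shut.
Start: joints at [-0.063, 0.383, 0.016, 1.37, -0.006, 1.388, -0.046], TCP at [0.625, 0, 0.231] pointing down, gripper open.
Joint ranges: [-2.95, 2.95], [-0.25, 2.06], [-1.52, 1.56], [0.18, 2.33], [-1.44, 4.58], [0.02, 2.06], [-3.01, 3.01]. Speed limits (rad/s): [2.39, 2.39, 3.01, 3.01, 3.14, 3.14, 3.14].

INTERFACE

Orientations are given as a unit quaternion [x, y, z, w].
In Python, from cell import ctrl gives the robot as it stands.
- The arm moves only by the tool send_rows, never from a script. Its argument "rows" is a list of rows, each a list of 3 entries, a list of its own where there are three numbers: the opening, from 0 (shut) to 1 (fully open), then the shift along the tool's x, y, z in m, then the turn, a rotation vector about the tool's x, y, z in degrees. A call has 1 to 5 rows; each row is the pose to reach, as a shift and turn from the pose commanded when the call began, along the tool's axes at that moment; what a row does not reach only later rows make up. A row lasts 1/8 s, in which the tool goes at most 62.5 mm and 10.7 degrees, less where a joint would pass 70% of its speed; a pose out of reach is approached as far as the arm can. A call with a gripper value outside its range is refused whole. The fingers move at their own pace and stop on an object; "grip_force" is the grip in N (left out, the last holds). Time passes only in rows, so rows that repeat a pose let the fingers close. It gives the time, the measured TCP pose, the force and the opening at its end, in the units of the state.
- ctrl.get_state(): the state, without advancing time (a new reading comes with each control period).
- ctrl.capture(name): name is "scene" or "side" or "wrist"; returns the picture (420x560x3 uint8, red, green, blue); there is no depth.
- ctrl.calibration(name): a dict with "intrinsics" (3x3 intrinsics, pixels), "D" ([k1, k2, p1, p2, k3] as OpenCV has them; the pictures are not rectified), "T" (4x4, takes a point from camera to world coordinates); the wrist camera has in their place "T_tool_cam" (4x4, takes a point from camera to tool coordinates, whose origin is the TCP and whose axes are the tool frame's). Camera axes: x right, y down, z forward; pixel columns grow to the right and rows downward; lengths in m; the calibration is good to about 2 mm. A picture is of the moment at which its call begins: read the wrist's pose just before it. calibration takes no time and is no camera call.
- ctrl.finish_job(): hands the job in, once; it reports no verdict.
The state is a dict: "time_s": time; "qpos": joint angles; "joint_vel": joint speeds; "tau": joint torques, N m; "ee_pos": TCP position; "orientation": TCP orientation; "ft_force": force on the tool from outside, world axes, zero at the start; "moment": the same for the moment, N m; "opening": finger opening in m.
Only numpy, scipy, OpenCV 4.12 (cv2) and the standard library are available. Lean on these libraries where they do the work, as an engineer would, in place of code of your own. Each camera call takes 0.05 s, during which the arm holds its last target.

## Working session

There is one attempt and no reset: what is moved stays moved. The work goes in short steps, Python scripts to look and compute and a tool call to move; the robot and the scene stay as the last step left them, time stands still between calls to the robot, and variables do not carry over. Pictures are saved under pics/ and viewed, and the job is handed in when it is done.

Besides the shell and the picture viewer there is one more tool, called after ">>>" by a JSON object that holds its "method" and its "body", one argument or row to a line. send_rows: Moves the arm, as the interface text tells. Its arguments: {"type":"object","properties":{"rows":{"type":"array","items":{"type":"array"}},"grip_force":{"type":"number"}},"required":["rows"]}

```bash
ls; mkdir -p pics; python3 - <<'E'
from cell import ctrl
import cv2
for n in ["scene","side","wrist"]:
    s=ctrl.get_state()
    im=ctrl.capture(n); cv2.imwrite(f"pics/{n}0.png",im[:,:,::-1])
    c=ctrl.calibration(n)
    print(n,{k:(v.round(4).tolist() if hasattr(v,'round') else v) for k,v in c.items()})
print(s)
E
```

```text
pics
scene {'intrinsics': [[478.0418, 0.0, 276.1243], [0.0, 478.0418, 213.1317], [0.0, 0.0, 1.0]], 'D': [-0.0134, 0.0, 0.0, 0.0, 0.0], 'T': [[0.4591, 0.5867, -0.6671, 1.4611], [0.8884, -0.2992, 0.3483, -0.5001], [0.0047, -0.7525, -0.6586, 0.9877], [0.0, 0.0, 0.0, 1.0]]}
side {'intrinsics': [[525.1428, 0.0, 275.1535], [0.0, 525.1428, 218.4341], [0.0, 0.0, 1.0]], 'D': [0.0138, 0.0, 0.0, 0.0, 0.0], 'T': [[-0.8071, -0.416, 0.419, -0.213], [-0.5903, 0.5567, -0.5845, 1.0293], [0.0099, -0.7191, -0.6948, 1.3093], [0.0, 0.0, 0.0, 1.0]]}
wrist {'intrinsics': [[317.0108, 0.0, 278.2411], [0.0, 317.0108, 204.6476], [0.0, 0.0, 1.0]], 'D': [-0.0656, 0.0, 0.0, 0.0, 0.0], 'T_tool_cam': [[0.0001, 0.9599, 0.2804, -0.0721], [-0.0, -0.2804, 0.9599, -0.1432], [1.0, -0.0001, -0.0, -0.0002], [0.0, 0.0, 0.0, 1.0]]}
{'time_s': 0.1, 'qpos': array([-0.06289936,  0.38417476,  0.01636493,  1.3710572 , -0.00629994,
        1.38819532, -0.04653529]), 'joint_vel': array([ 0.00211408, -0.00150431,  0.00011778, -0.00286027, -0.0001271 ,
       -0.0009416 , -0.00165633]), 'tau': array([ 2.42329334e-03, -6.29131508e+01,  8.47312063e-01, -3.72759247e+01,
        1.67792483e-02,  1.04569664e-02,  7.96114705e-05]), 'ee_pos': array([6.24543261e-01, 4.31332582e-05, 2.30362202e-01]), 'orientation': array([ 0.50046117, -0.50043116,  0.49955004, -0.49955684]), 'ft_force': array([ 0.02397544, -0.43404711, -0.00747426]), 'moment': array([-0.00357815,  0.02412349,  0.02884702]), 'opening': 0.08526685076330939}
```

View pics/scene0.png

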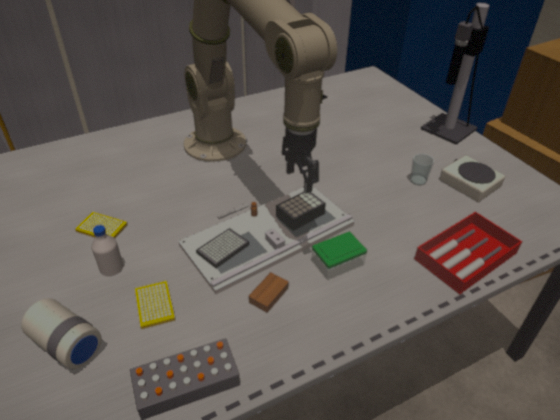

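View pics/side0.png

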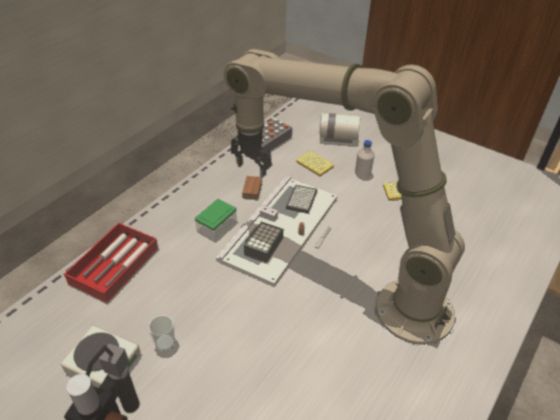

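View pics/wrist0.png

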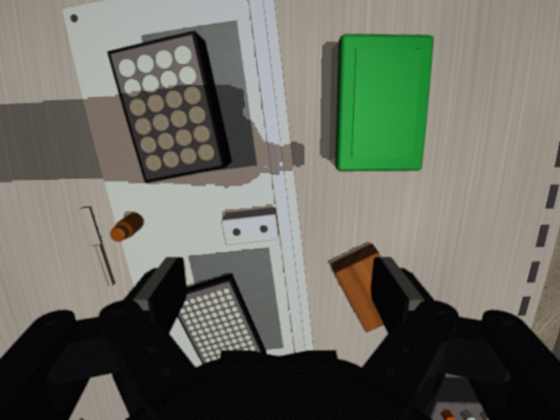

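The wrist view shows the low plate at about (220,320), on the right side of the stop block at (250,227). The tall plate is at (170,105) and the vial at (125,227). I'll compute the tool axes and rough positions next.

```bash
cat > h.py <<'E'
import numpy as np, cv2
from cell import ctrl
from scipy.spatial.transform import Rotation as R
def toolT(s):
    T=np.eye(4);T[:3,:3]=R.from_quat(s['orientation']).as_matrix();T[:3,3]=s['ee_pos'];return T
def camT(n,s=None):
    c=ctrl.calibration(n)
    return np.array(c['T']) if 'T' in c else toolT(s)@np.array(c['T_tool_cam'])
def ray(n,T,px):
    c=ctrl.calibration(n)
    p=cv2.undistortPoints(np.array(px,float).reshape(-1,1,2),np.array(c['intrinsics']),np.array(c['D']))[:,0]
    d=np.c_[p,np.ones(len(p))]@T[:3,:3].T
    return T[:3,3],d
def plane(n,T,px,z):
    o,d=ray(n,T,px); return o+d*((z-o[2])/d[:,2])[:,None]
def tri(o1,d1,o2,d2):
    out=[]
    for a,b in zip(d1,d2):
        A=np.c_[a,-b]; t=np.linalg.lstsq(A,o2-o1,rcond=None)[0]
        p,q=o1+a*t[0],o2+b*t[1]; out.append(np.r_[(p+q)/2,np.linalg.norm(p-q)])
    return np.array(out)
def proj(n,T,P):
    c=ctrl.calibration(n); Ti=np.linalg.inv(T)
    return cv2.projectPoints(np.array(P,float).reshape(-1,1,3),cv2.Rodrigues(Ti[:3,:3])[0],Ti[:3,3],np.array(c['intrinsics']),np.array(c['D']))[0][:,0]
E
python3 - <<'E'
from h import *
s=ctrl.get_state(); T=toolT(s); print(T.round(3)); C=camT('wrist',s); print(C.round(3))
print(plane('wrist',C,[(205,290),(233,277),(262,350),(222,215),(276,210),(279,238),(222,243),(66,10),(253,2),(290,350),(125,235),(85,208),(112,284),(150,180),(228,165),(335,268),(383,325),(280,350)],0.03).round(3))
E
```

```text
[[ 0.    -0.001  1.     0.625]
 [-1.    -0.     0.     0.   ]
 [ 0.    -1.    -0.001  0.231]
 [ 0.     0.     0.     1.   ]]
[[ 1.     0.    -0.001  0.625]
 [-0.    -0.96  -0.28   0.072]
 [-0.001  0.28  -0.96   0.374]
 [ 0.     0.     0.     1.   ]]
[[ 0.533 -0.138  0.03 ]
 [ 0.569 -0.12   0.03 ]
 [ 0.603 -0.229  0.03 ]
 [ 0.56  -0.041  0.03 ]
 [ 0.622 -0.035  0.03 ]
 [ 0.625 -0.069  0.03 ]
 [ 0.558 -0.075  0.03 ]
 [ 0.41   0.177  0.03 ]
 [ 0.6    0.178  0.03 ]
 [ 0.64  -0.229  0.03 ]
 [ 0.443 -0.066  0.03 ]
 [ 0.399 -0.032  0.03 ]
 [ 0.416 -0.132  0.03 ]
 [ 0.481  0.     0.03 ]
 [ 0.569  0.017  0.03 ]
 [ 0.693 -0.108  0.03 ]
 [ 0.76  -0.191  0.03 ]
 [ 0.626 -0.229  0.03 ]]
```

>>> {"method": "send_rows", "body": {
  "rows": [
    [1, [0.06, 0, -0.02], [0, 0, 0]],
    [1, [0.12, 0, -0.035], [0, 0, 0]],
    [1, [0.17, 0, -0.05], [0, 0, 0]],
    [1, [0.17, 0, -0.05], [0, 0, 0]],
    [1, [0.17, 0, -0.05], [0, 0, 0]]
  ]
}}

```text
time_s: 0.78
ee_pos: [0.575, -0.1695, 0.231]
orientation: [-0.5, 0.5, -0.5, 0.5]
ft_force: [0.0, 1.2, -0.1]
opening: 0.0851
```

```bash
python3 - <<'E'
from h import *
import pickle
s=ctrl.get_state(); im=ctrl.capture('wrist'); pickle.dump((s,im),open('A.pkl','wb'))
cv2.imwrite('pics/A.png',im[:,:,::-1]); print(s['ee_pos'],s['time_s'],abs(s['joint_vel']).max())
E
```

```text
[ 0.57497267 -0.16950527  0.23099979] 0.775 0.025080410911444046
```

View pics/A.png

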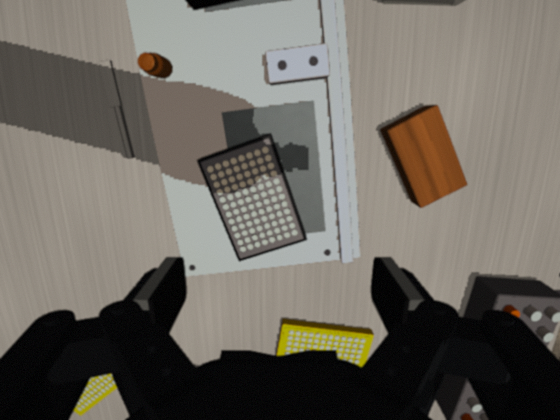

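```bash
python3 - <<'E'
from h import *
import pickle
s,im=pickle.load(open('A.pkl','rb'))
c=im[20:280,180:370]; cv2.imwrite('pics/Az.png',cv2.resize(c,None,fx=3,fy=3,interpolation=cv2.INTER_CUBIC)[:600,:,::-1][:, :570])
cv2.imwrite('pics/Az2.png',cv2.resize(im[120:280,170:370],None,fx=3.7,fy=3.7,interpolation=cv2.INTER_CUBIC)[:,:,::-1])
E
```

```text
(no output)
```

View pics/Az.png

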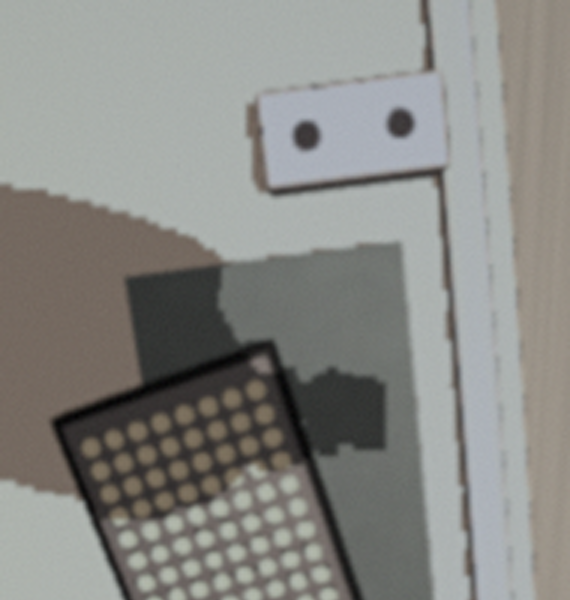

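View pics/Az2.png

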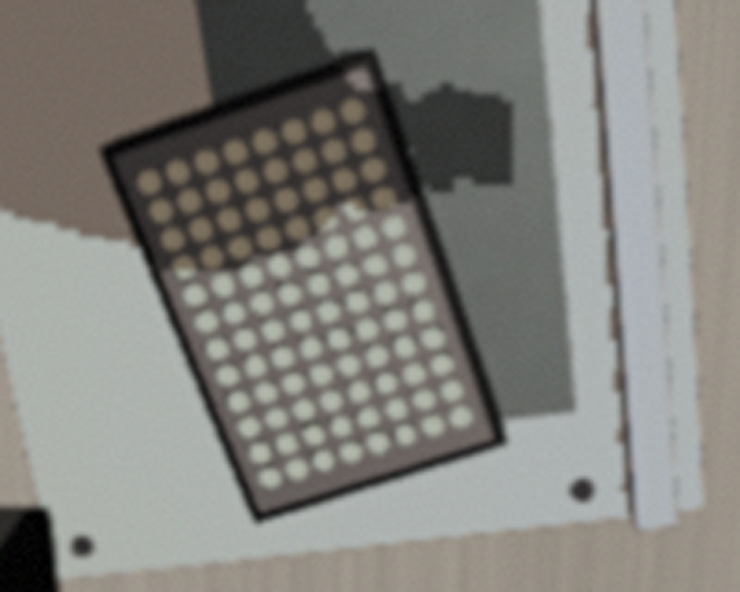

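The low plate's top corners in the enlarged view are at about (103,147), (374,50), (503,438) and (258,521). The stop top and the rail edge are also clear. Next I'll turn these pixels into positions.

```bash
python3 - <<'E'
from h import *
import pickle
s,im=pickle.load(open('A.pkl','rb')); C=camT('wrist',s)
f=lambda a,k,o:np.array(a,float)/k+np.array(o)
pl=f([(103,147),(374,50),(503,438),(258,521)],3.7,(170,120))
st=f([(258,93),(437,71),(446,167),(273,190)],3,(180,20))
ra=np.r_[f([(430,0)],3,(180,20)),f([(598,0),(636,525)],3.7,(170,120))]
P=plane('wrist',C,pl,.0344);S=plane('wrist',C,st,.05);Q=plane('wrist',C,ra,.03)
print(P.round(4),P.mean(0)); 
for i in range(4): d=P[(i+1)%4]-P[i]; print(np.hypot(*d[:2]).round(4), np.degrees(np.arctan2(d[1],d[0])).round(2))
print(S.round(4),S.mean(0))
for i in range(4): d=S[(i+1)%4]-S[i]; print(np.hypot(*d[:2]).round(4), np.degrees(np.arctan2(d[1],d[0])).round(2))
print(Q.round(4)); d=Q[2]-Q[0]; print(np.degrees(np.arctan2(d[1],d[0]))+90)
yaw=np.arctan2(d[1],d[0])+np.pi/2
Rm=np.array([[np.cos(yaw),np.sin(yaw)],[-np.sin(yaw),np.cos(yaw)]])
print('stage-axes coords: plate',((P-Q[1])[:,:2]@Rm.T).round(4).tolist(),'stop',((S-Q[1])[:,:2]@Rm.T).round(4).tolist(), Rm)
E
```

```text
[[ 0.488  -0.146   0.0344]
 [ 0.5672 -0.1186  0.0344]
 [ 0.6067 -0.237   0.0344]
 [ 0.5292 -0.2656  0.0344]] [ 0.54776018 -0.19179085  0.0344    ]
0.0838 19.12
0.1248 -71.57
0.0826 -159.76
0.1264 109.01
[[ 0.5631 -0.0404  0.05  ]
 [ 0.6195 -0.0337  0.05  ]
 [ 0.6233 -0.0625  0.05  ]
 [ 0.5677 -0.0697  0.05  ]] [ 0.59341684 -0.05158254  0.05      ]
0.0567 6.78
0.0291 -82.44
0.0561 -172.58
0.0297 98.88
[[ 0.6193 -0.0078  0.03  ]
 [ 0.6311 -0.1047  0.03  ]
 [ 0.6511 -0.2693  0.03  ]]
6.927174385989005
stage-axes coords: plate [[-0.147, -0.0238], [-0.0651, -0.0061], [-0.0402, -0.1284], [-0.1205, -0.1474]] stop [[-0.0597, 0.072], [-0.0029, 0.0719], [-0.0026, 0.0428], [-0.0587, 0.0423]] [[ 0.99270025  0.12060767]
 [-0.12060767  0.99270025]]
```

>>> {"method": "send_rows", "body": {
  "rows": [
    [1, [0.01, 0, -0.03], [0, 10, 0]],
    [1, [0.02, 0, -0.07], [0, 20, 0]],
    [1, [0.03, 0, -0.11], [0, 30, 0]],
    [1, [0.032, 0, -0.113], [0, 40, 0]],
    [1, [0.032, 0, -0.113], [0, 50, 0]]
  ]
}}

```text
time_s: 1.45
ee_pos: [0.4622, -0.2006, 0.2315]
orientation: [-0.24, 0.665, -0.665, 0.241]
ft_force: [-0.3, -0.5, -0.1]
opening: 0.0857
```

>>> {"method": "send_rows", "body": {
  "rows": [
    [1, [0, 0, 0], [0, 10, 0]],
    [1, [0, 0, 0], [0, 20, 0]],
    [1, [0, 0, 0], [0, 30, 0]],
    [1, [0, 0, 0], [0, 33, 0]],
    [1, [0, 0, 0], [0, 33, 0]]
  ]
}}

```text
time_s: 2.08
ee_pos: [0.4627, -0.2004, 0.2312]
orientation: [-0.044, 0.706, -0.706, 0.044]
ft_force: [0.1, 0.4, -0.2]
opening: 0.0857
```

```bash
python3 - <<'E'
from h import *
import pickle
s=ctrl.get_state(); im=ctrl.capture('wrist'); pickle.dump((s,im),open('B.pkl','wb'))
cv2.imwrite('pics/B.png',im[:,:,::-1]); print(s['ee_pos'],s['time_s'],abs(s['joint_vel']).max());print(toolT(s).round(3))
E
```

```text
[ 0.46267279 -0.20036508  0.23120057] 2.075 0.032855669610545646
[[-0.992 -0.     0.125  0.463]
 [-0.125  0.    -0.992 -0.2  ]
 [ 0.    -1.    -0.     0.231]
 [ 0.     0.     0.     1.   ]]
```

View pics/B.png

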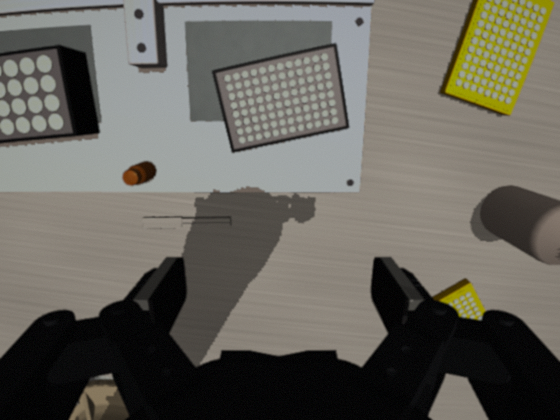

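```bash
python3 - <<'E'
from h import *
import pickle
s,im=pickle.load(open('B.pkl','rb'))
cv2.imwrite('pics/Bz.png',cv2.resize(im[0:165,110:370],None,fx=3,fy=3,interpolation=cv2.INTER_CUBIC)[:,:,::-1])
C=camT('wrist',s)
print(plane('wrist',C,[(145,217),(231,218),(124,178),(355,190)],.005).round(3))
E
```

```text
[[ 0.389 -0.042  0.005]
 [ 0.402 -0.148  0.005]
 [ 0.436 -0.015  0.005]
 [ 0.456 -0.293  0.005]]
```

View pics/Bz.png

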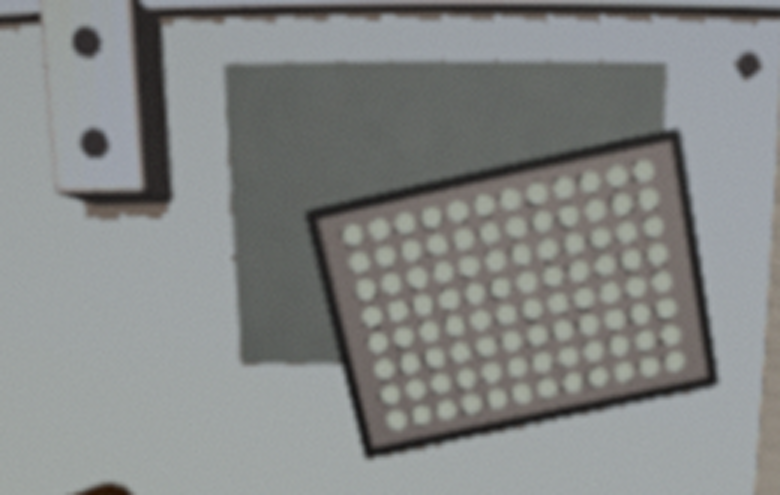

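```bash
python3 - <<'E'
from h import *
import pickle
sA,_=pickle.load(open('A.pkl','rb')); sB,_=pickle.load(open('B.pkl','rb'));A=camT('wrist',sA);B=camT('wrist',sB)
f=lambda a,k,o:np.array(a,float)/k+np.array(o)
pA=np.r_[f([(103,147),(374,50),(503,438),(258,521)],3.7,(170,120)),f([(258,93),(273,190)],3,(180,20))]
pB=f([(370,455),(309,214),(679,132),(715,382),(58,192),(143,190)],3,(110,0))
t=tri(*ray('wrist',A,pA),*ray('wrist',B,pB)); print(t.round(4), t[:4].mean(0))
P=plane('wrist',B,pB[:4],.0344); print(P.round(4),P.mean(0)); print(plane('wrist',B,pB[4:],.05).round(4))
d=P[2]-P[1];print(np.degrees(np.arctan2(d[1],d[0]))+90)
# rail near-face bottom line at z .02/.03
r=f([(172,16),(770,13)],3,(110,0)); print(plane('wrist',B,r,.03).round(4), plane('wrist',B,r,.02).round(4))
T=toolT(sB)
q=T[:3,:3].T@(np.array([.4616,-.2018,.012])-T[:3,3]);print('tool shift to push start',q.round(4))
E
```

```text
[[ 4.866e-01 -1.475e-01  3.130e-02  2.000e-04]
 [ 5.660e-01 -1.196e-01  3.110e-02  8.000e-04]
 [ 6.066e-01 -2.395e-01  3.110e-02  8.000e-04]
 [ 5.283e-01 -2.650e-01  3.710e-02  1.100e-03]
 [ 5.622e-01 -4.110e-02  4.910e-02  5.000e-04]
 [ 5.661e-01 -7.040e-02  5.190e-02  2.100e-03]] [ 0.54687238 -0.19288808  0.03264474  0.00074013]
[[ 0.4871 -0.1479  0.0344]
 [ 0.5653 -0.1201  0.0344]
 [ 0.6063 -0.2392  0.0344]
 [ 0.5277 -0.2653  0.0344]] [ 0.54660883 -0.19314068  0.0344    ]
[[ 0.5619 -0.0414  0.05  ]
 [ 0.5653 -0.0693  0.05  ]]
18.962985406231937
[[ 0.6229 -0.0688  0.03  ]
 [ 0.6478 -0.2636  0.03  ]] [[ 0.6255 -0.0653  0.02  ]
 [ 0.6511 -0.2657  0.02  ]]
tool shift to push start [0.0012 0.2192 0.0014]
```

Triangulated heights are about 33 mm for the plate top and 50 mm for the stop top, which agrees with the text. Now I'll descend behind the plate with the fingers open.

>>> {"method": "send_rows", "body": {
  "rows": [
    [1, [0.001, 0.06, 0.001], [0, 0, 0]],
    [1, [0.001, 0.12, 0.001], [0, 0, 0]],
    [1, [0.001, 0.17, 0.001], [0, 0, 0]],
    [1, [0.001, 0.208, 0.001], [0, 0, 0]],
    [1, [0.001, 0.217, 0.001], [0, 0, 0]]
  ]
}}

```text
time_s: 2.75
ee_pos: [0.4596, -0.2018, 0.012]
orientation: [-0.045, 0.706, -0.705, 0.042]
ft_force: [0.6, -0.0, -0.1]
opening: 0.0855
```

```bash
python3 - <<'E'
from h import *
im=ctrl.capture('wrist'); cv2.imwrite('pics/C.png',im[:,:,::-1]); s=ctrl.get_state(); print(s['ee_pos'],s['ft_force'])
im=ctrl.capture('scene'); cv2.imwrite('pics/C2.png',cv2.resize(im[160:300,150:380],None,fx=3,fy=3)[:,:,::-1])
E
```

```text
[ 0.46020714 -0.20217252  0.01257577] [-0.2980494   1.41337428 -0.43181418]
```

View pics/C.png

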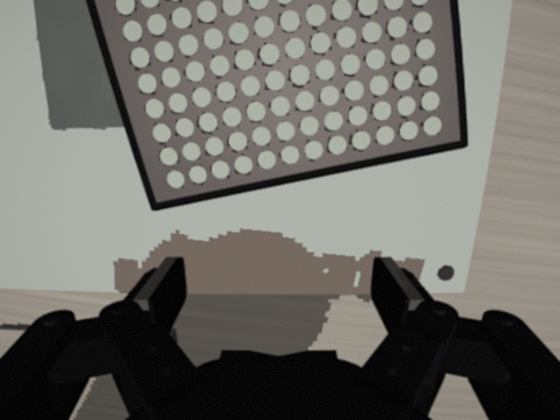

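View pics/C2.png

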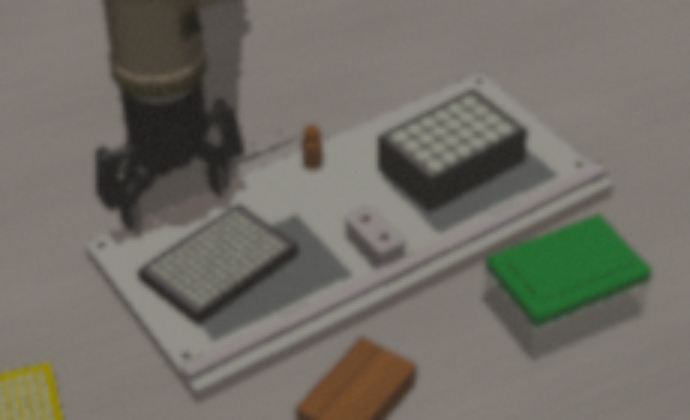

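>>> {"method": "send_rows", "body": {
  "rows": [
    [1, [-0.01, 0, 0], [0, 0, 0]],
    [1, [-0.02, 0, 0], [0, 0, 0]],
    [1, [-0.028, 0, 0], [0, 0, 0]],
    [1, [-0.036, 0, 0], [0, 0, 0]],
    [1, [-0.044, 0, 0], [0, 0, 0]]
  ]
}}

```text
time_s: 3.48
ee_pos: [0.5053, -0.1976, 0.0143]
orientation: [-0.043, 0.706, -0.706, 0.043]
ft_force: [-0.3, 0.3, 0.7]
opening: 0.0853
```

>>> {"method": "send_rows", "body": {
  "rows": [
    [1, [-0.007, 0, 0], [0, 0, 0]],
    [1, [-0.014, 0, 0], [0, 0, 0]],
    [1, [-0.02, 0, 0], [0, 0, 0]],
    [1, [-0.024, 0, 0], [0, 0, 0]],
    [1, [-0.024, 0, 0], [0, 0, 0]]
  ]
}}

```text
time_s: 4.1
ee_pos: [0.5289, -0.1947, 0.0143]
orientation: [-0.043, 0.706, -0.706, 0.043]
ft_force: [0.2, 0.6, 0.2]
opening: 0.0853
```

```bash
python3 - <<'E'
from h import *
im=ctrl.capture('wrist'); cv2.imwrite('pics/D.png',im[:,:,::-1]); s=ctrl.get_state(); print(s['ee_pos'],s['ft_force'])
im=ctrl.capture('scene'); cv2.imwrite('pics/D2.png',cv2.resize(im[160:300,150:380],None,fx=3,fy=3)[:,:,::-1])
E
```

```text
[ 0.52864858 -0.19478774  0.01425511] [ 0.72084561 -0.4930172   0.05877432]
```

View pics/D.png

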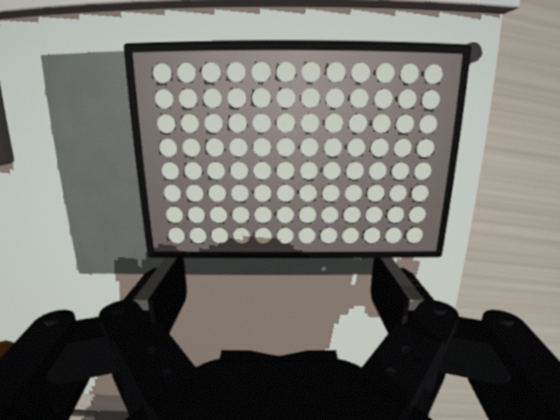

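View pics/D2.png

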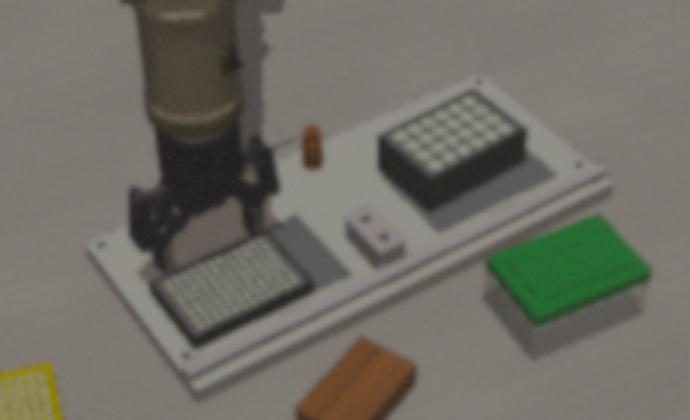

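The plate is now square against both fingers, with its far edge at row 45. The rail's near edge is at about row 12. I'll measure the gap.

```bash
python3 - <<'E'
from h import *
s=ctrl.get_state(); C=camT('wrist',s)
P=plane('wrist',C,[(125,45),(468,45),(440,255),(149,255)],.0344)
im=cv2.imread('pics/D.png'); cv2.imwrite('pics/Dz.png',cv2.resize(im[0:70,80:540],(0,0),fx=1.7,fy=6))
Q=plane('wrist',C,[(10,16),(505,9)],.03)
T=toolT(s)
for M in (P,Q): print(((M-T[:3,3])@T[:3,:3]).round(4))
E
```

```text
[[-0.0957 -0.0202 -0.0566]
 [-0.0962 -0.0202  0.0687]
 [-0.0125 -0.0201  0.0691]
 [-0.0127 -0.0201 -0.0565]]
[[-0.1095 -0.0158 -0.1039]
 [-0.1106 -0.0158  0.0844]]
```

View pics/Dz.png

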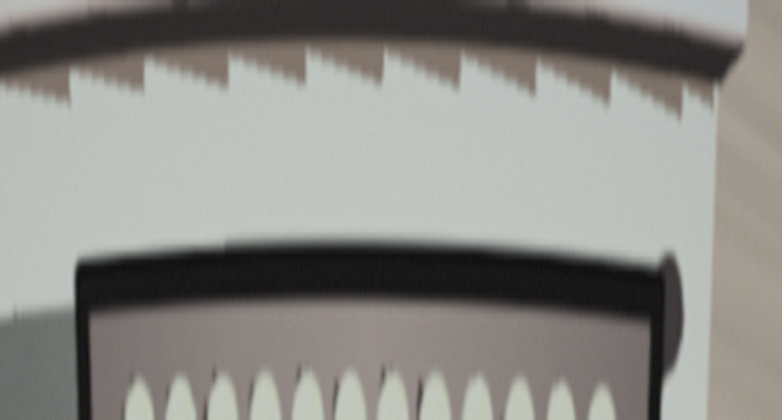

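```bash
python3 - <<'E'
from h import *
s=ctrl.get_state(); C=camT('wrist',s);T=toolT(s)
for z,px in((.02,[(82,12.3),(280,7),(500,12.3)]),(.03,[(82,5),(500,5)])):
    print(((plane('wrist',C,px,z)-T[:3,3])@T[:3,:3]).round(4))
E
```

```text
[[-0.1117 -0.0058 -0.0799]
 [-0.1115 -0.0058 -0.0002]
 [-0.1123 -0.0058  0.0891]]
[[-0.1113 -0.0158 -0.0739]
 [-0.1119 -0.0158  0.0822]]
```

>>> {"method": "send_rows", "body": {
  "rows": [
    [1, [-0.005, 0, 0], [0, 0, 0]],
    [1, [-0.01, 0, 0], [0, 0, 0]],
    [1, [-0.012, 0, 0], [0, 0, 0]],
    [1, [-0.013, 0, 0], [0, 0, 0]],
    [1, [-0.014, 0, 0], [0, 0, 0]]
  ]
}}

```text
time_s: 4.82
ee_pos: [0.5424, -0.1931, 0.0142]
orientation: [-0.043, 0.706, -0.706, 0.043]
ft_force: [0.2, -0.1, 0.4]
opening: 0.0856
```

>>> {"method": "send_rows", "body": {
  "rows": [
    [1, [-0.0005, 0, 0], [0, 0, 0]],
    [1, [-0.001, 0, 0], [0, 0, 0]],
    [1, [-0.001, 0, 0], [0, 0, 0]]
  ]
}}

```text
time_s: 5.2
ee_pos: [0.5435, -0.193, 0.0143]
orientation: [-0.043, 0.706, -0.706, 0.043]
ft_force: [-0.3, -0.8, -1.0]
opening: 0.0855
```

>>> {"method": "send_rows", "body": {
  "rows": [
    [1, [-0.0005, 0, 0], [0, 0, 0]],
    [1, [-0.001, 0, 0], [0, 0, 0]],
    [1, [-0.001, 0, 0], [0, 0, 0]]
  ]
}}

```text
time_s: 5.58
ee_pos: [0.5439, -0.193, 0.0142]
orientation: [-0.043, 0.706, -0.706, 0.043]
ft_force: [-3.7, 0.1, 2.9]
opening: 0.0855
```

Force rises to −3.7 N, so the plate is on the rail. I'll back off, lift, and look.

>>> {"method": "send_rows", "body": {
  "rows": [
    [1, [0.01, 0, 0], [0, 0, 0]],
    [1, [0.03, 0, 0], [0, 0, 0]],
    [1, [0.03, -0.06, 0], [0, 0, 0]],
    [1, [0.03, -0.12, 0], [0, 0, 0]],
    [1, [0.03, -0.14, 0], [0, 0, 0]]
  ]
}}

```text
time_s: 6.2
ee_pos: [0.5165, -0.1973, 0.1588]
orientation: [0.041, -0.705, 0.707, -0.046]
ft_force: [0.1, 0.2, -0.3]
opening: 0.0855
```

```bash
python3 - <<'E'
from h import *
import pickle
s=ctrl.get_state(); im=ctrl.capture('wrist'); pickle.dump((s,im),open('E.pkl','wb'))
cv2.imwrite('pics/E.png',im[:,:,::-1]); print(s['ee_pos'],s['time_s'],toolT(s)[:3,:3].round(3))
E
```

```text
[ 0.51646052 -0.19734912  0.15879158] 6.2 [[-0.993  0.007  0.122]
 [-0.122 -0.002 -0.993]
 [-0.007 -1.     0.003]]
```

View pics/E.png

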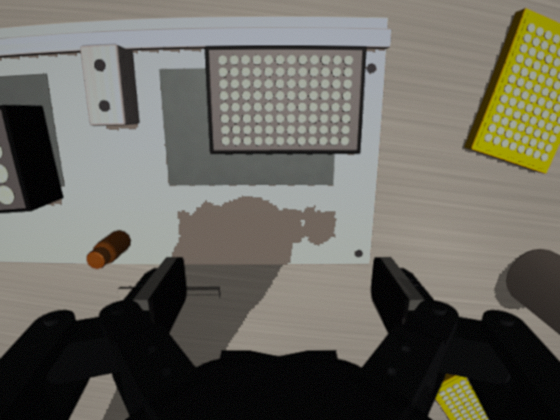

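```bash
python3 - <<'E'
from h import *
import pickle
s,im=pickle.load(open('E.pkl','rb')); C=camT('wrist',s)
cv2.imwrite('pics/Ez.png',cv2.resize(im[10:170,70:400],(0,0),fx=2.4,fy=2.4,interpolation=cv2.INTER_CUBIC)[:,:,::-1])
P=plane('wrist',C,[(207,48),(366,45),(361,153),(211,153)],.0344); print(P.round(4),P.mean(0).round(4))
for i in range(4): d=P[(i+1)%4]-P[i]; print(np.hypot(*d[:2]).round(4), np.degrees(np.arctan2(d[1],d[0])).round(2))
E
```

```text
[[ 0.6304 -0.1265  0.0344]
 [ 0.648  -0.2501  0.0344]
 [ 0.5639 -0.2615  0.0344]
 [ 0.5484 -0.1357  0.0344]] [ 0.5977 -0.1934  0.0344]
0.1248 -81.88
0.0849 -172.28
0.1267 96.99
0.0824 6.38
```

View pics/Ez.png

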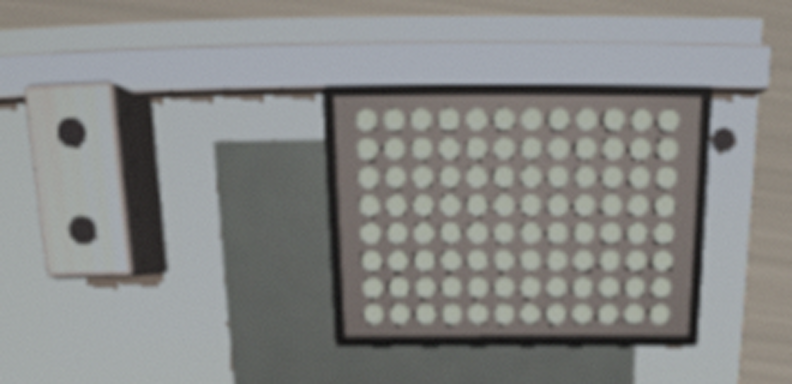

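The plate lies flush along the rail, with a gap to the stop of about 63 mm. Next I'll turn the hand for the end push, with the jaws half open.

>>> {"method": "send_rows", "body": {
  "rows": [
    [0.5, [-0.02, 0, 0.03], [0, -10, 0]],
    [0.5, [-0.04, 0, 0.06], [0, -20, 0]],
    [0.5, [-0.06, 0, 0.08], [0, -30, 0]],
    [0.5, [-0.078, 0, 0.101], [0, -40, 0]],
    [0.5, [-0.078, 0, 0.101], [0, -50, 0]]
  ]
}}

```text
time_s: 6.88
ee_pos: [0.6046, -0.2888, 0.1526]
orientation: [-0.339, 0.621, -0.621, 0.338]
ft_force: [0.7, 0.8, 0.4]
opening: 0.0426
```

>>> {"method": "send_rows", "body": {
  "rows": [
    [0.5, [0, 0, 0], [0, -10, 0]],
    [0.5, [0, 0, 0], [0, -20, 0]],
    [0.5, [0, 0, 0], [0, -30, 0]],
    [0.5, [0, 0, 0], [0, -40, 0]],
    [0.5, [0, 0, 0], [0, -40, 0]]
  ]
}}

```text
time_s: 7.5
ee_pos: [0.6041, -0.2872, 0.1535]
orientation: [-0.529, 0.469, -0.469, 0.529]
ft_force: [-0.3, 0.3, 0.0]
opening: 0.0427
```

```bash
python3 - <<'E'
from h import *
import pickle
s=ctrl.get_state(); im=ctrl.capture('wrist'); pickle.dump((s,im),open('F.pkl','wb'))
cv2.imwrite('pics/F.png',im[:,:,::-1]); print(s['ee_pos'],s['time_s'],s['opening'],toolT(s)[:3,:3].round(3))
T=toolT(s);print(T[:3,:3].T@(np.array([.6062,-.288,.022])-T[:3,3]))
E
```

```text
[ 0.60407237 -0.28719109  0.15349112] 7.5 0.042746532601368896 [[ 0.121 -0.     0.993]
 [-0.993  0.001  0.121]
 [-0.001 -1.    -0.   ]]
[0.00115345 0.13148957 0.00206404]
```

View pics/F.png

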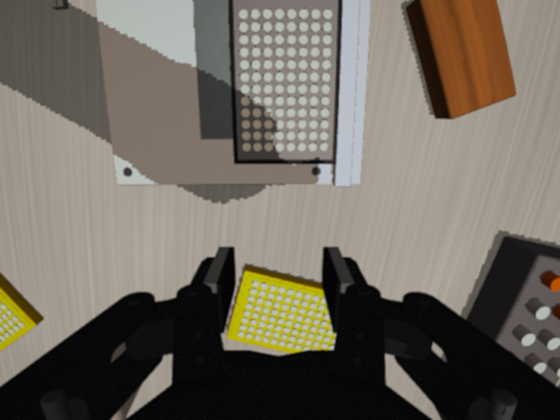

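```bash
python3 - <<'E'
from h import *
import pickle
s,im=pickle.load(open('F.pkl','rb')); C=camT('wrist',s);T=toolT(s)
f=lambda P:((P-T[:3,3])@T[:3,:3]).round(4)
print('yellow',f(plane('wrist',C,[(245,268),(340,285),(228,340)],.015)))
P=plane('wrist',C,[(235,162),(334,162)],.0344);print('plate end',P.round(4),f(P))
print('stage end',f(plane('wrist',C,[(117,184),(330,185)],.02)))
E
```

```text
yellow [[ 0.0752  0.1385 -0.0329]
 [ 0.0944  0.1384  0.0621]
 [ 0.1616  0.1384 -0.0541]]
plate end [[ 0.5643 -0.2592  0.0344]
 [ 0.6461 -0.2493  0.0344]] [[-0.0325  0.1191 -0.036 ]
 [-0.0325  0.1191  0.0463]]
stage end [[-0.0109  0.1336 -0.1466]
 [-0.0096  0.1335  0.0462]]
```

The yellow look-alike lies 75 mm behind the hand, so it is clear. Descending now.

>>> {"method": "send_rows", "body": {
  "rows": [
    [0.5, [-0.005, 0.05, 0.002], [0, 0, 0]],
    [0.5, [-0.008, 0.1, 0.002], [0, 0, 0]],
    [0.5, [-0.008, 0.122, 0.002], [0, 0, 0]],
    [0.5, [-0.008, 0.131, 0.002], [0, 0, 0]],
    [0.5, [-0.008, 0.131, 0.002], [0, 0, 0]]
  ]
}}

```text
time_s: 8.18
ee_pos: [0.6055, -0.2791, 0.0233]
orientation: [0.529, -0.469, 0.469, -0.529]
ft_force: [0.7, -0.4, 1.0]
opening: 0.043
```

```bash
python3 - <<'E'
from h import *
im=ctrl.capture('wrist'); cv2.imwrite('pics/G.png',im[:,:,::-1]); s=ctrl.get_state(); print(s['ee_pos'],s['ft_force'])
im=ctrl.capture('scene'); cv2.imwrite('pics/G2.png',cv2.resize(im[160:300,150:380],None,fx=3,fy=3)[:,:,::-1])
E
```

```text
[ 0.6060446  -0.27936551  0.02425899] [ 0.84504598 -0.57479451  0.49291309]
```

View pics/G.png

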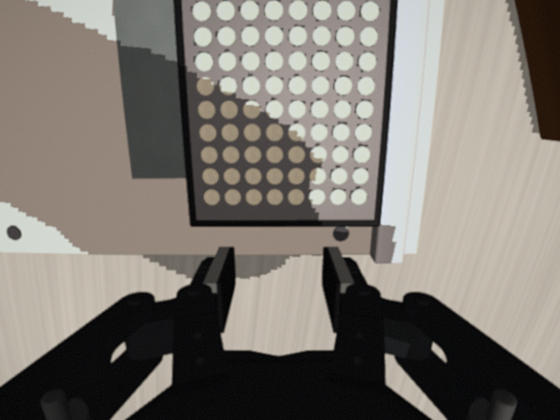

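View pics/G2.png

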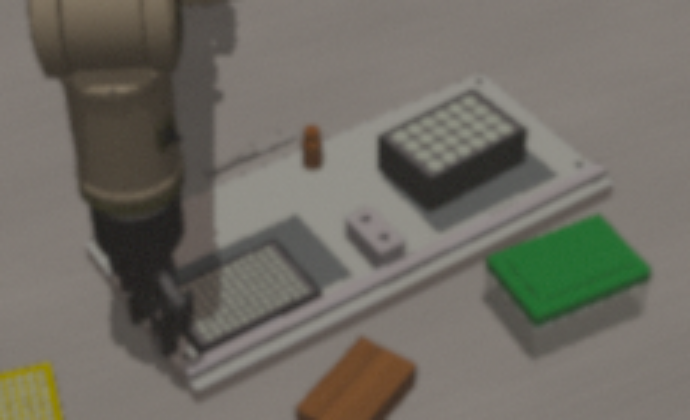

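>>> {"method": "send_rows", "body": {
  "rows": [
    [0.5, [-0.006, 0.003, 0], [0, 0, 0]],
    [0.5, [-0.012, 0.003, 0], [0, 0, 0]],
    [0.5, [-0.02, 0.003, 0], [0, 0, 0]],
    [0.5, [-0.028, 0.003, 0], [0, 0, 0]],
    [0.5, [-0.035, 0.003, 0], [0, 0, 0]]
  ]
}}

```text
time_s: 8.9
ee_pos: [0.6013, -0.2435, 0.0205]
orientation: [-0.53, 0.468, -0.468, 0.53]
ft_force: [-0.2, -1.1, 1.0]
opening: 0.0429
```

>>> {"method": "send_rows", "body": {
  "rows": [
    [0.5, [-0.006, 0, 0], [0, 0, 0]],
    [0.5, [-0.012, 0, 0], [0, 0, 0]],
    [0.5, [-0.018, 0, 0], [0, 0, 0]],
    [0.5, [-0.023, 0, 0], [0, 0, 0]],
    [0.5, [-0.025, 0, 0], [0, 0, 0]]
  ]
}}

```text
time_s: 9.52
ee_pos: [0.5981, -0.219, 0.0202]
orientation: [-0.53, 0.469, -0.468, 0.53]
ft_force: [-0.2, 0.0, -0.2]
opening: 0.0427
```

```bash
python3 - <<'E'
from h import *
import pickle
s=ctrl.get_state();im=ctrl.capture('wrist'); cv2.imwrite('pics/H.png',im[:,:,::-1]);  print(s['ee_pos'],s['ft_force']); pickle.dump((s,im),open('H.pkl','wb'))
im=ctrl.capture('scene'); cv2.imwrite('pics/H2.png',cv2.resize(im[160:300,150:380],None,fx=3,fy=3)[:,:,::-1])
E
```

```text
[ 0.5981141  -0.21895256  0.02020993] [-0.15685677  0.02130074 -0.16114077]
```

View pics/H.png

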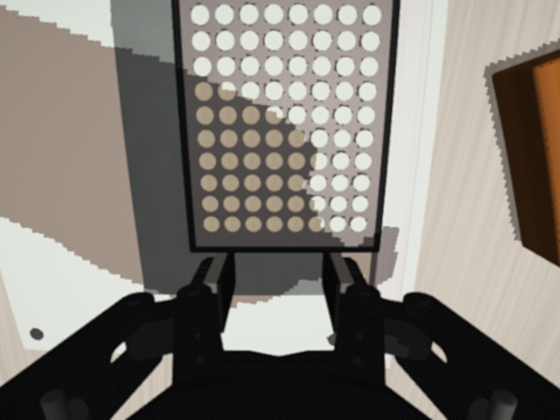

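View pics/H2.png

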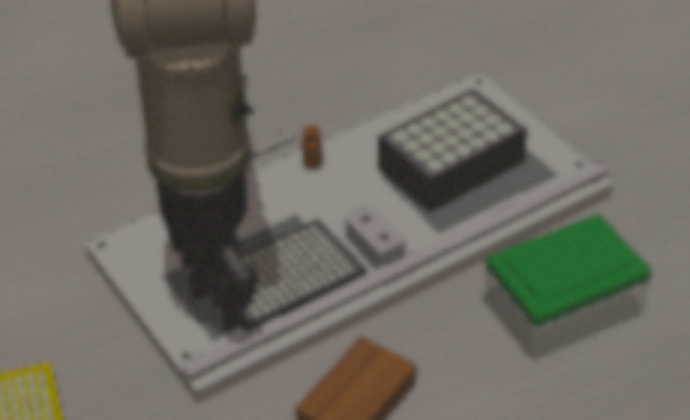

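>>> {"method": "send_rows", "body": {
  "rows": [
    [0.5, [-0.004, 0, 0], [0, 0, 0]],
    [0.5, [-0.007, 0, 0], [0, 0, 0]],
    [0.5, [-0.009, 0, 0], [0, 0, 0]],
    [0.5, [-0.01, 0, 0], [0, 0, 0]],
    [0.5, [-0.01, 0, 0], [0, 0, 0]]
  ]
}}

```text
time_s: 10.25
ee_pos: [0.5969, -0.2094, 0.0203]
orientation: [-0.53, 0.469, -0.468, 0.53]
ft_force: [-0.2, 0.2, 0.2]
opening: 0.0425
```

>>> {"method": "send_rows", "body": {
  "rows": [
    [0.5, [-0.0005, 0, 0], [0, 0, 0]],
    [0.5, [-0.001, 0, 0], [0, 0, 0]],
    [0.5, [-0.001, 0, 0], [0, 0, 0]]
  ]
}}

```text
time_s: 10.62
ee_pos: [0.5968, -0.2086, 0.0203]
orientation: [0.53, -0.469, 0.469, -0.53]
ft_force: [0.5, -0.7, 0.5]
opening: 0.0428
```

>>> {"method": "send_rows", "body": {
  "rows": [
    [0.5, [-0.0005, 0, 0], [0, 0, 0]],
    [0.5, [-0.001, 0, 0], [0, 0, 0]],
    [0.5, [-0.001, 0, 0], [0, 0, 0]]
  ]
}}

```text
time_s: 11.0
ee_pos: [0.5966, -0.2075, 0.0203]
orientation: [-0.53, 0.469, -0.468, 0.53]
ft_force: [-0.7, -0.0, 0.7]
opening: 0.0427
```

>>> {"method": "send_rows", "body": {
  "rows": [
    [0.5, [-0.0005, 0, 0], [0, 0, 0]],
    [0.5, [-0.001, 0, 0], [0, 0, 0]],
    [0.5, [-0.001, 0, 0], [0, 0, 0]]
  ]
}}

```text
time_s: 11.38
ee_pos: [0.5966, -0.2065, 0.0202]
orientation: [-0.53, 0.469, -0.468, 0.53]
ft_force: [0.1, -1.1, 0.7]
opening: 0.0427
```

>>> {"method": "send_rows", "body": {
  "rows": [
    [0.5, [-0.0005, 0, 0], [0, 0, 0]],
    [0.5, [-0.001, 0, 0], [0, 0, 0]],
    [0.5, [-0.001, 0, 0], [0, 0, 0]]
  ]
}}

```text
time_s: 11.75
ee_pos: [0.5964, -0.2063, 0.0204]
orientation: [0.53, -0.468, 0.469, -0.529]
ft_force: [0.8, -4.4, -0.8]
opening: 0.0425
```

```bash
python3 - <<'E'
from h import *
im=ctrl.capture('wrist'); cv2.imwrite('pics/I.png',im[:,:,::-1]); s=ctrl.get_state(); print(s['ee_pos'],s['ft_force'])
im=ctrl.capture('scene'); cv2.imwrite('pics/I2.png',cv2.resize(im[190:290,190:330],None,fx=5,fy=5,interpolation=cv2.INTER_CUBIC)[:,:,::-1])
E
```

```text
[ 0.5964223  -0.20635829  0.02038631] [ 1.10999323 -4.57939176 -0.24443456]
```

View pics/I2.png

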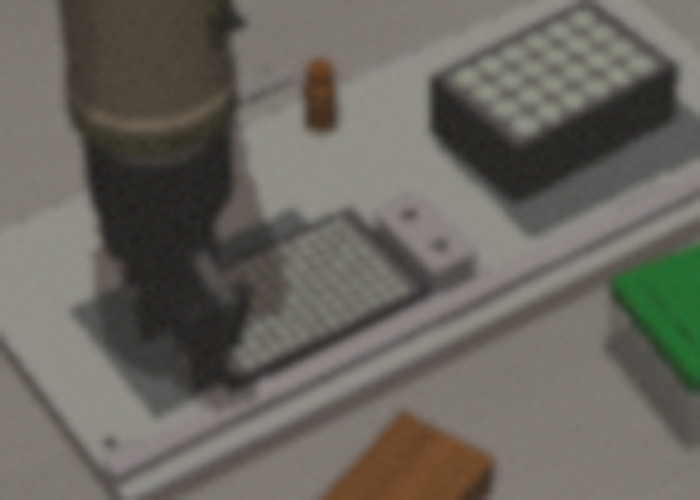

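The force is −4.5 N with the end against the stop, at the predicted spot. I'll back off and inspect.

>>> {"method": "send_rows", "body": {
  "rows": [
    [0.5, [0.008, 0, 0], [0, 0, 0]],
    [0.5, [0.03, 0, 0], [0, 0, 0]],
    [0.5, [0.03, -0.06, 0], [0, 0, 0]],
    [0.5, [0.03, -0.12, 0], [0, 0, 0]],
    [0.5, [0.03, -0.16, 0], [0, 0, 0]]
  ]
}}

```text
time_s: 12.48
ee_pos: [0.6008, -0.2373, 0.1838]
orientation: [-0.529, 0.468, -0.47, 0.53]
ft_force: [0.1, -0.1, -0.2]
opening: 0.0425
```

>>> {"method": "send_rows", "body": {
  "rows": [
    [0.5, [0, 0, 0], [0, 0, 0]],
    [0.5, [0, 0, 0], [0, 0, 0]]
  ]
}}

```text
time_s: 12.72
ee_pos: [0.5996, -0.2363, 0.1795]
orientation: [0.53, -0.469, 0.468, -0.529]
ft_force: [-1.0, -0.2, -0.8]
opening: 0.0427
```

```bash
python3 - <<'E'
from h import *
import pickle
s=ctrl.get_state();im=ctrl.capture('wrist'); cv2.imwrite('pics/J.png',im[:,:,::-1]);  print(s['ee_pos'],s['ft_force']); pickle.dump((s,im),open('J.pkl','wb'))
cv2.imwrite('pics/Jz.png',cv2.resize(im[0:240,200:380],None,fx=2.5,fy=2.5,interpolation=cv2.INTER_CUBIC)[:,:,::-1])
E
```

```text
[ 0.59963944 -0.23629201  0.17952593] [-0.99600327 -0.22308941 -0.76261733]
```

View pics/J.png

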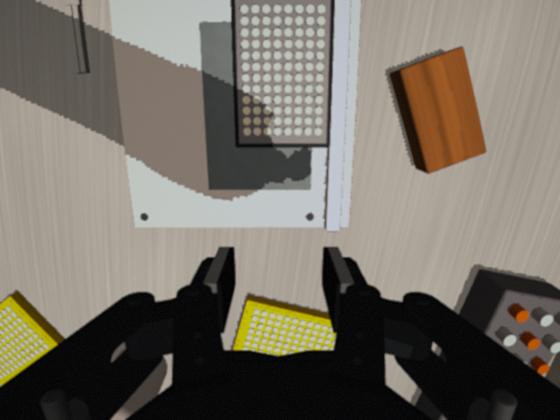

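View pics/Jz.png

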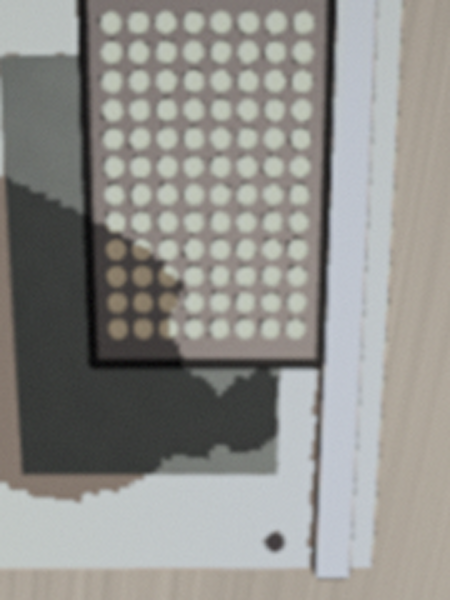

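>>> {"method": "send_rows", "body": {
  "rows": [
    [0.5, [-0.04, -0.04, 0], [0, 0, 0]],
    [0.5, [-0.07, -0.06, 0], [0, 0, 0]],
    [0.5, [-0.07, -0.06, 0], [0, 0, 0]],
    [0.5, [-0.07, -0.06, 0], [0, 0, 0]]
  ]
}}

```text
time_s: 13.28
ee_pos: [0.5908, -0.1668, 0.2385]
orientation: [0.53, -0.469, 0.468, -0.529]
ft_force: [0.2, 0.3, -0.3]
opening: 0.043
```

```bash
python3 - <<'E'
from h import *
import pickle
s=ctrl.get_state();im=ctrl.capture('wrist'); cv2.imwrite('pics/K.png',im[:,:,::-1]);  print(s['ee_pos'],s['ft_force'],abs(s['joint_vel']).max()); pickle.dump((s,im),open('K.pkl','wb'))
cv2.imwrite('pics/Kz.png',cv2.resize(im[20:220,210:370],None,fx=3,fy=3,interpolation=cv2.INTER_CUBIC)[:,:,::-1])
E
```

```text
[ 0.59079136 -0.16676449  0.23849596] [ 0.24046624  0.33269725 -0.32514579] 0.012958516043688542
```

View pics/K.png

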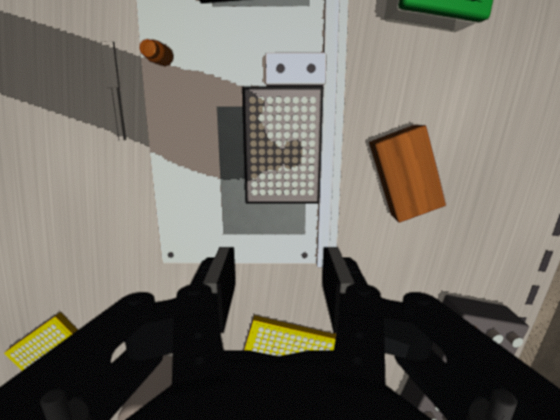

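View pics/Kz.png

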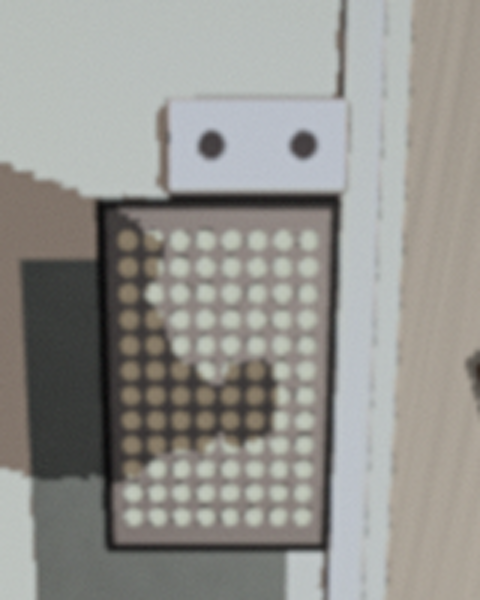

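```bash
python3 - <<'E'
from h import *
import pickle
s,im=pickle.load(open('K.pkl','rb')); C=camT('wrist',s);T=toolT(s)
f=lambda a:np.array(a,float)/3+np.array((210,20))
g=lambda a,z:((plane('wrist',C,f(a),z)-T[:3,3])@T[:3,:3])[:,[2,0]]*[1,-1]
P=g([(97,200),(340,200),(327,549),(108,549)],.0344);S=g([(168,98),(347,98),(347,190),(168,190)],.05);Q=g([(345,20),(346,90),(328,590)],.03)
for M in(P,S,Q):print(M.round(4).tolist())
print('centre',P.mean(0),'stop',S.mean(0),'dy',P.mean(0)[1]-S.mean(0)[1])
print(np.arctan2(*(P[1]-P[2])),np.arctan2(*(P[0]-P[3])),np.arctan2(*(Q[0]-Q[2])))
# well-based
E
```

```text
[[-0.0374, 0.0984], [0.0468, 0.0984], [0.0464, -0.0273], [-0.0369, -0.0274]]
[[-0.0119, 0.1288], [0.046, 0.1289], [0.0469, 0.1004], [-0.0122, 0.1003]]
[[0.0473, 0.1572], [0.0483, 0.1349], [0.048, -0.0452]]
centre [0.00472884 0.03554688] stop [0.01717988 0.11460872] dy -0.07906183954262919
0.0031049573139039503 -0.004212439300614565 -0.0033439031108423462
```

```bash
python3 - <<'E'
from h import *
s=ctrl.get_state(); print(s['time_s'],abs(s['joint_vel']).max()); print(ctrl.finish_job())
E
```

```text
13.325 0.006273860862257
the job is handed in; nothing more can be done
None
```

I pushed the low plate square against the rail with the open fingertips. I then slid it along the rail by its end with half-open fingers until it met the stop block. The job was handed in at 13.3 s; finishing reported no verdict.

- **Contact:** wrist force rose to about 4 N at the rail and again at the stop. At the stop this came where the measurements predicted it.
- **Position along the rail:** in the last wrist picture the plate centre was 79.1 mm from the stop centre along the rail (flush is 78.9 mm).
- **Gap and angle at the rail:** the gap was about 0.6 mm. The plate's two long sides came out 6 mrad and 1 mrad off the rail.
- **Other objects:** the hand was clear at a height of 0.24 m. The vial, forceps and wood block looked undisturbed. The tall plate was only partly in that last picture; it was never touched and looked unmoved in the scene camera.
- **Disagreements:** measured plate lengths came out 1–3 mm short of nominal. The triangulated plate top was about 33 mm against the nominal 34.4 mm. I took both as pixel and calibration error. No check failed.

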